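# Lever open the reagent case and tip a bottle for inspection

### The job

Using the wooden-handled spatula, slip its blade into the notch under the lid of the small reagent case, lever the lid up and swing it open past upright so that it stays open, keeping the fingers off it at least until it is half open; then put the spatula back down on the bench. Draw the small brown screw-cap bottle straight up out of its well and, once it is clear of the case, turn it onto its side, and finish still holding it like that, about level and raised higher than the open lid, to be looked through for sediment. Leave the other bottles, the dropper vial and the timer where they stand.

Things in the scene. Friction and masses are not known exactly. Their poses are not given: they have to be found in the camera images.
- case: Grey case, 110 (x) x 130 (y) x 40 mm without its lid, fixed. Origin: centre of its underside; +x from its front to its hinge, z up. A dark insert fills it to z = 39 (rim 40). Two narrow wells, 22 mm wide, floor at z = 18, at x = -20, y = 30 and -30; two wide ones, 30 mm, at x = 28, y = 32 and -32. What stands in them ends at z = 61 to 66.
- lid (a joint): Hinge of the case's clear shell lid (110 x 130 x 32 mm high, walls 2.5 mm, 90 g). 0 = shut, grows as it opens, 1.57 = upright, stop at 2.0. Axis: the case's y direction through its x = 55, z = 40 mm. A friction hinge: the lid stays where it is left; about 1.3 N at its front edge lifts it.
- lid_notch (a point): Middle of the upper edge of the blade notch, on the outer face of the lid's front wall. The notch is a cut-out 40 mm wide, 7 mm high at the foot of that wall: lid shut, it is open from the case rim (z = 40) to this point (z = 47), at the case's x = -55. A grey lip juts 3.5 mm forward just above it. 25 mm behind it are free. Moves with the lid.
- spatula: Laboratory spatula lying on the bench: wooden handle 90 x 18 x 18 mm, steel blade 14 mm wide, 2 mm thick, round end; 60 g. Origin: underside of the handle at the grip point; +x to the blade's end, z up. Handle from x = -65 to +25 mm, blade on to +95 mm, its mid-plane 9 mm above the underside.
- spatula_tip (a point): End of the spatula's blade, mid-thickness.
- brown_bottle: Small brown glass bottle with a screw cap, 43 mm high: body 20 mm across and 34 mm high, cap 16 mm across. Origin: centre of its underside; z runs along its axis to the cap. It stands in one of the two narrow wells, its upper 22 mm above the insert; 20 to 40 g.
- dropper_vial: Slender dropper vial, 14 mm across, 48 mm high with its nozzle, in the other narrow well. Origin: its underside, 2 mm beside the vial's axis. To be left alone.
- white_bottle_a: White screw-cap bottle, 28 mm across and 57 mm high, in the wide well at +y. Origin: centre of its underside. To be left alone.
- white_bottle_b: White screw-cap bottle, 28 mm across and 57 mm high, in the wide well at -y. Origin: centre of its underside. To be left alone.
- timer: Flat bench timer, 66 x 62 x 18 mm, on the bench left of the case. Origin: centre of its underside. To be left alone.
Mind the look-alikes: they are no part of the job. Several things have the shape of the spatula; the one meant has the colours described above.

How it is judged (in metres and radians):
On the way, in this order (a step that is already met when the one before it is completed fails the run):
1. the spatula's blade has lifted the lid (value of joint lid above 0.15 rad and contact force between spatula and lid above 0.1 N), for 0.1 s.
2. the lid stands open past upright and the spatula lies released on the bench (value of joint lid above 1.6 rad and height (world z) of spatula below 0.02 m and contact force between the fingers and spatula below 0.05 N), for 0.2 s.
3. the brown bottle has been drawn upright, clear of its well (height (world z) of brown_bottle above 0.06 m and angle between brown_bottle's own z axis and vertical below 0.4 rad), for 0.1 s.
At the end, for the whole second after the job is handed in: The brown bottle is held still by the fingers alone, on its side (65 to 115 degrees from upright), its underside over 160 mm above the bench (the open lid reaches 150 mm); the lid stands open past upright (over 1.6 rad); the spatula lies flat and still on the bench (height (world z) of brown_bottle above 0.16 m and angle between brown_bottle's own z axis and vertical between 1.13 and 2.01 rad and contact force between the fingers and brown_bottle above 0.5 N and contact force between brown_bottle and case below 0.05 N and contact force between brown_bottle and lid below 0.05 N and linear speed of each of brown_bottle, spatula below 0.03 m/s and value of joint lid above 1.6 rad and height (world z) of spatula below 0.02 m and angle between spatula's own x axis and vertical above 1.4 rad); the arm keeps its last pose, push and grip.
It fails at once if the fingers touch the lid while it is less than half open (value of joint lid below 0.8 rad and contact force between the fingers and lid above 0.5 N).
It fails at once if another bottle, the vial or the timer is moved more than 20 mm (distance of any of white_bottle_a, white_bottle_b, dropper_vial, timer from where it was at the start of the episode above 0.02 m).
It also fails if it takes over 61 s, if anything falls off the work surface, if the arm or the gripper's body presses on something with over 40 N, if the wrist force passes 120 N, or if a joint passes its speed limit or range.

### The arm

A 7-joint arm with a two-finger parallel gripper is mounted at the origin on a cart in front of the work surface, level with it; the furniture and walls round the work are solid. World frame = base frame: x ahead of the robot, y to its left, z up, the work surface at z = 0. Lengths are in mm, angles in rad, forces in N, time in s.
With the tool pointing down it reaches from about 425 to 875 mm from the base axis. Payload 9.9 kg.
Tool frame: the origin (TCP) lies on the centre line of the jaws, within the pads' length; the fingertips stand 8 mm ahead of it and the grasp point (between the pads) lies 11 mm behind it; z points along the fingers, y is the line along which they close (so a half turn about z gives the same grasp; the last joint's range is limited). The gripper opens to 85 mm and grips with 20 to 120 N. Pads are 22 mm wide; open, the fingers measure 114 mm over their backs; the gripper's body (76 mm by 85 mm) begins 54 mm behind the grasp point. The pads swing forward as they close: fully open they stand 13 mm farther back than shut.
Start: joints at [1.048, 0.576, 0.025, 1.437, -0.015, 1.129, -0.057], TCP at [286.781, -611.053, 239.289] pointing down, gripper open.
Joint ranges: [-2.76, 2.76], [-0.34, 2.15], [-1.52, 1.57], [0.19, 2.46], [-1.09, 4.23], [0.17, 1.99], [-2.82, 2.82]. Speed limits (rad/s): [2.22, 2.22, 3.01, 3.01, 3.14, 3.14, 3.14].

### API

Orientations are given as a rotation vector (axis times angle).
In Python, from rig import manip gives the robot as it stands.
- The arm moves only by the tool arm_command, never from a script. Its argument "series" is a list that holds one entry, the list of rows, each a list of 6 numbers: the shift along the tool's x, y, z in m, then the turn, a rotation vector about the tool's x, y, z in rad. A call has 1 to 20 rows; each row is the pose to reach, as a shift and turn from the pose commanded when the call began, along the tool's axes at that moment; what a row does not reach only later rows make up. A row lasts 1/8 s, in which the tool goes at most 62.5 mm and 10.7 degrees, less where a joint would pass 70% of its speed; a pose out of reach is approached as far as the arm can. A call with a gripper value outside its range is refused whole. "jaw" is the closure in counts, from 0 (fully open) to 255 (shut), set as the call begins (left out, the last holds). The fingers move at their own pace and stop on an object; "squeeze" is the grip in N (left out, the last holds). Time passes only in rows, so rows that repeat a pose let the fingers close. It gives the time, the measured TCP pose, the force, the opening and the grip force at its end, in the units of the state.
- manip.observe(): the state, without advancing time (a new reading comes with each control period).
- manip.capture(name): name is "scene" or "side" or "wrist"; returns (picture, depth): 400x640x3 uint8, red, green, blue; 400x640 float32, mm along the optical axis (not along the pixel's ray), 0 where there is no reading.
- manip.camera_info(name): a dict with "intrinsics" (3x3 intrinsics, pixels), "R" (3x3) and "t" (3): a world point X has camera coordinates R X + t; the wrist camera has in their place "tool_from_camera" (4x4, takes a point from camera to tool coordinates, whose origin is the TCP and whose axes are the flange's). Camera axes: x right, y down, z forward; pixel columns grow to the right and rows downward; lengths in mm; the calibration is good to about 2 mm. A picture is of the moment at which its call begins: read the wrist's pose just before it. camera_info takes no time and is no camera call.
- manip.close_job(): hands the job in; it is judged then, once.
Trained networks look in the newest picture that a camera, given by its name, has taken for a name from the list of things; names that differ only in an ending like _2 or _b are one class to them, and where a whole thing is asked for, a point or a joint stands for the part that bears it (a point fixed in the world has none). Each returns a list of dicts, best first, with "score" (0 to 1); they miss things now and then, are a little off and sometimes report something else, mostly with a low value. They report only what shows in the picture. A call takes as long as a camera call. They do not tell look-alikes from the thing itself.
- manip.cut_out(camera, query): "region" (400x640 bool, what is visible of it) and "rect" ([left, top, width, height] in pixels, round what is visible of it).
The state is a dict: "clock": time; "joints": joint angles; "dq": joint speeds; "joint_torque": joint torques, N m; "tool_pos": TCP position; "ee_rot": TCP orientation; "contact_force": force on the tool from outside, world axes, zero at the start; "wrist_torque": the same for the moment, N m; "gripper_width": finger opening in mm; "gripper_force": force on a finger pad.
Only numpy, scipy, OpenCV 4.12 (cv2) and the standard library are available. Lean on these libraries where they do the work, as an engineer would, in place of code of your own. Each camera call takes 0.05 s, during which the arm holds its last target. There are 200 camera calls.

## Working session

There is one attempt and no reset: what is moved stays moved. The work goes in short steps, Python scripts to look and compute and a tool call to move; the robot and the scene stay as the last step left them, time stands still between calls to the robot, and variables do not carry over. Pictures are saved under pics/ and viewed, at most 10 in all, crops included, and the job is handed in when it is done.

Besides the shell and the picture viewer there is one more tool, called after ">>>" as name(argument=value, ...) on one line, values as JSON. arm_command: Moves the arm, as the interface text tells. Its arguments: {"type":"object","properties":{"series":{"type":"array","items":{"type":"array","items":{"type":"array","items":{"type":"number"}}}},"jaw":{"type":"number"},"squeeze":{"type":"number"}},"required":["series"]}

```bash
mkdir -p pics; ls; cat > h.py <<'E'
from rig import manip
import numpy as np, cv2
from scipy.spatial.transform import Rotation as Ro
def snap(c):
    s=manip.observe(); im,d=manip.capture(c); i=manip.camera_info(c); K=np.array(i["intrinsics"])
    if "R" in i: R=np.array(i["R"]);t=np.array(i["t"]); Rw=R.T; o=-R.T@t
    else:
        T=np.array(i["tool_from_camera"]); Rt=Ro.from_rotvec(s["ee_rot"]).as_matrix()
        Rw=Rt@T[:3,:3]; o=Rt@T[:3,3]+np.array(s["tool_pos"])
    v,u=np.mgrid[0:400,0:640]
    P=np.stack([(u-K[0,2])/K[0,0]*d,(v-K[1,2])/K[1,1]*d,d],-1)@Rw.T+o
    P[d==0]=np.nan
    return im,d,P,K,Rw,o
def save(n,im): cv2.imwrite(n,im[:,:,::-1])
E
cat > a.py <<'E'
from h import *
s=manip.observe(); print({k:np.round(v,3).tolist() for k,v in s.items()})
ims=[]
for c in("scene","side"):
    im,d,P,K,Rw,o=snap(c); im=im.copy(); print(c,"cam",o.round(),Rw[:,2].round(2))
    raw=im.copy()
    for q in["spatula","case","lid_notch","brown_bottle","dropper_vial","timer","white_bottle_a"]:
        for r in manip.cut_out(c,q)[:4]:
            m=r["region"]; p=P[m]; p=p[~np.isnan(p[:,0])]
            print(q,round(r["score"],2),r["rect"],m.sum(), np.median(p,0).round(), np.percentile(p,2,0).round(),np.percentile(p,98,0).round(), raw[m].mean(0).round())
    ims.append(raw)
    save(f"pics/{c}0.png",raw)
E
python3 a.py
```

```text
pics
{'clock': 0.0, 'joints': [1.048, 0.577, 0.025, 1.438, -0.015, 1.129, -0.056], 'dq': [0.001, 0.001, -0.001, 0.0, 0.001, 0.0, -0.001], 'joint_torque': [-0.001, -76.576, 2.25, -28.596, 0.015, 0.013, 0.0], 'tool_pos': [286.568, -610.653, 238.424], 'ee_rot': [-3.065, -0.683, 0.001], 'contact_force': [0.64, -0.888, 0.205], 'wrist_torque': [0.043, 0.023, 0.001], 'gripper_force': 0.0, 'gripper_width': 85.501}
scene cam [-168.  708.  791.] [ 0.54 -0.64 -0.55]
spatula 0.61 [392.9, 177.8, 14.1, 16.9] 98 [ 412. -535.   13.] [ 356. -583.   -1.] [ 458. -483.   20.] [178. 108.  64.]
spatula 0.54 [339.8, 196.5, 35.7, 3.1] 145 [ 475. -337.   12.] [ 438. -380.    2.] [ 535. -278.   20.] [139. 116. 101.]
case 0.82 [244.4, 198.7, 49.9, 39.5] 1360 [602.  31.  67.] [568. -45.   6.] [692.  85.  75.] [140. 147. 155.]
lid_notch 0.73 [243.5, 197.9, 48.3, 34.0] 991 [619.  22.  72.] [568. -52.  44.] [696.  83.  75.] [159. 167. 177.]
brown_bottle 0.27 [244.3, 194.5, 47.9, 38.5] 1005 [617.  23.  72.] [568. -51.  42.] [692.  83.  75.] [158. 166. 175.]
timer 0.97 [217.6, 275.8, 28.0, 19.9] 388 [497. 282.  17.] [464. 247.   1.] [537. 315.  20.] [148. 157. 153.]
side cam [  340. -1158.   674.] [ 0.17  0.85 -0.49]
spatula 0.62 [301.4, 248.4, 35.1, 37.3] 416 [ 480. -345.   13.] [ 439. -389.   -0.] [ 540. -268.   21.] [137. 122. 113.]
spatula 0.57 [266.2, 316.8, 64.4, 37.5] 629 [ 420. -550.   15.] [ 353. -590.    5.] [ 463. -483.   21.] [184. 117.  68.]
case 0.64 [324.1, 165.6, 41.2, 39.8] 1369 [628. -42.  70.] [571. -67.   8.] [687.  66.  76.] [136. 140. 145.]
lid_notch 0.72 [326.1, 168.6, 34.5, 28.0] 1025 [629. -26.  73.] [571. -67.  42.] [692.  69.  76.] [153. 157. 163.]
timer 0.63 [279.5, 159.3, 21.7, 11.5] 159 [504. 264.  18.] [471. 240.   6.] [537. 303.  22.] [139. 145. 142.]
```

```bash
python3 - <<'E'
import cv2,numpy as np
a=cv2.imread("pics/scene0.png");b=cv2.imread("pics/side0.png")
x=cv2.resize(a[150:310,200:440],(800,533),interpolation=cv2.INTER_CUBIC);cv2.imwrite("pics/c1.png",x)
x=cv2.resize(b[150:370,220:440],(600,600),interpolation=cv2.INTER_CUBIC);cv2.imwrite("pics/c2.png",x)
E
```

```text
(no output)
```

View pics/c2.png

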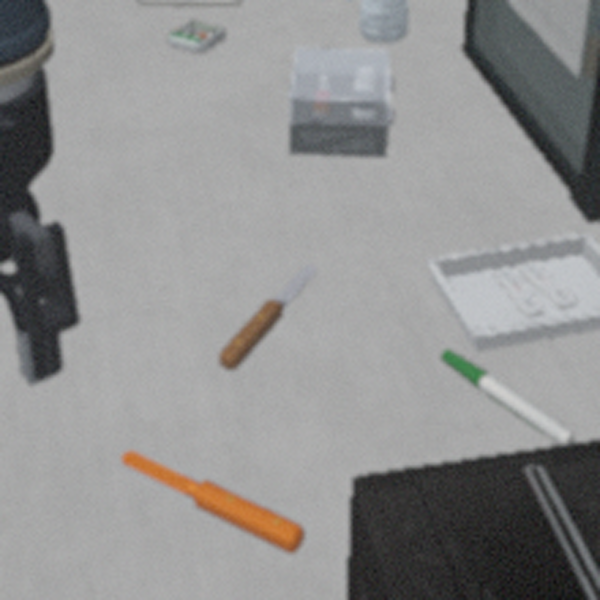

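View pics/c1.png

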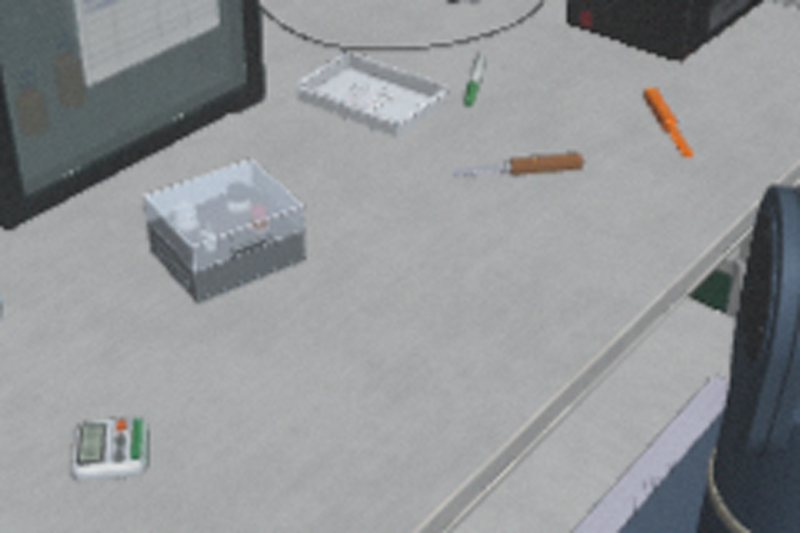

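Side crop: the wooden spatula has its handle at (250,335) and blade tip at (313,270). The orange one at (210,500) is a look-alike. The case with the shut clear lid is at (340,100), and its notch shows in the scene crop at (250,245). Next I'll estimate the spatula and case poses.

```bash
cat >> h.py <<'E'
def plan(pos,R):
    s=manip.observe(); R0=Ro.from_rotvec(s["ee_rot"]).as_matrix()
    sh=R0.T@(np.array(pos)-np.array(s["tool_pos"]))/1000; rv=Ro.from_matrix(R0.T@R).as_rotvec()
    print("row",np.round(np.r_[sh,rv],4).tolist(),"dist",np.linalg.norm(sh).round(3),"deg",np.degrees(np.linalg.norm(rv)).round(1))
def down(yawy,pitch=0):  # tool down, tool y axis at world yaw (deg)
    a=np.radians(yawy); y=np.array([np.cos(a),np.sin(a),0]); z=np.array([0,0,-1.]); return np.stack([np.cross(y,z),y,z],1)
E
cat > b.py <<'E'
from h import *
i=manip.camera_info("wrist"); print(np.round(i["tool_from_camera"],2).tolist(),np.round(i["intrinsics"],1).tolist())
for c in("scene","side"):
    im,d,P,K,Rw,o=snap(c)
    for r in manip.cut_out(c,"spatula")[:4]:
        m=r["region"]; p=P[m]; p=p[~np.isnan(p[:,0])]; col=im[m].mean(0)
        if col[0]-col[2]>80: continue
        rect=cv2.minAreaRect(p[:,:2].astype(np.float32)); print(c,"spat",rect, cv2.boxPoints(rect).round().tolist())
    m=manip.cut_out(c,"case")[0]["region"]; p=P[m]; p=p[p[:,2]>66]
    rect=cv2.minAreaRect(p[:,:2].astype(np.float32)); print(c,"lid",rect,p[:,2].mean())
E
python3 b.py
```

```text
[[-0.0, -0.95, -0.3, 76.84], [1.0, -0.0, -0.0, 0.59], [-0.0, -0.3, 0.95, -134.47], [0.0, 0.0, 0.0, 1.0]] [[310.6, 0.0, 316.9], [0.0, 310.6, 203.1], [0.0, 0.0, 1.0]]
scene spat ((496.318603515625, -337.4012451171875), (148.9542999267578, 56.568809509277344), 54.882911682128906) [[430.0, -382.0], [477.0, -415.0], [562.0, -293.0], [516.0, -260.0]]
scene lid ((634.4820556640625, 10.061347961425781), (131.608642578125, 115.11181640625), 75.56761169433594) 72.38255919885657
side spat ((493.69378662109375, -327.89984130859375), (162.68954467773438, 18.66152572631836), 49.46576690673828) [[434.0, -384.0], [448.0, -396.0], [554.0, -272.0], [539.0, -260.0]]
side lid ((635.7720947265625, 8.254310607910156), (139.13214111328125, 108.91765594482422), 74.48048400878906) 73.52154408317756
```

```bash
python3 -c "
from h import *
plan([483,-341,160],down(-40.5))"
```

```text
row [0.2924, -0.1611, 0.0793, 0.0, -0.0, -0.4251] dist 0.343 deg 24.4
```

>>> arm_command(series=[[[0.292,-0.161,0.079,0,0,-0.425],[0.292,-0.161,0.079,0,0,-0.425],[0.292,-0.161,0.079,0,0,-0.425],[0.292,-0.161,0.079,0,0,-0.425],[0.292,-0.161,0.079,0,0,-0.425],[0.292,-0.161,0.079,0,0,-0.425],[0.292,-0.161,0.079,0,0,-0.425],[0.292,-0.161,0.079,0,0,-0.425],[0.292,-0.161,0.079,0,0,-0.425]]], jaw=100, squeeze=100)

```text
clock: 2.22
tool_pos: [481.9, -342.7, 160.6]
ee_rot: [2.854, 1.312, -0.001]
contact_force: [-0.3, 0.1, 0.2]
gripper_width: 51.9
gripper_force: 0.0
```

```bash
cat > w.py <<'E'
from h import *
s=manip.observe(); print(np.round(s["tool_pos"]),np.round(s["joints"],2),s["gripper_width"],s["clock"])
im,d,P,K,Rw,o=snap("wrist"); save("pics/w1.png",im)
for r in manip.cut_out("wrist","spatula")[:3]:
    m=r["region"]; p=P[m]; p=p[~np.isnan(p[:,0])]
    print(r["score"],r["rect"],im[m].mean(0))
    q=p[p[:,2]>4]; rect=cv2.minAreaRect(p[:,:2].astype(np.float32)); print(rect,cv2.boxPoints(rect).round().tolist(),np.percentile(p[:,2],[5,50,95]))
    h=p[p[:,2]>15]; rect=cv2.minAreaRect(h[:,:2].astype(np.float32)); print("handle top",rect,cv2.boxPoints(rect).round().tolist())
E
python3 w.py
```

```text
[ 482. -343.  161.] [ 0.61  0.53 -0.11  1.76  0.07  0.85 -0.24] 51.90252063175097 2.225
0.84 [304.1, 343.9, 140.6, 22.4] [151.2686747   84.13253012  39.10361446]
((414.28228759765625, -455.70953369140625), (249.82281494140625, 127.03439331054688), 80.9404067993164) [[332.0, -569.0], [457.0, -589.0], [497.0, -342.0], [371.0, -322.0]] [ 6.91194379  9.82748888 17.77949304]
handle top ((441.21221923828125, -460.0035400390625), (249.82281494140625, 72.49413299560547), 80.9404067993164) [[386.0, -578.0], [457.0, -589.0], [497.0, -342.0], [425.0, -331.0]]
0.65 [306.9, 77.8, 15.7, 172.7] [115.97936726 106.20976616  97.83837689]
((491.53485107421875, -325.6128845214844), (157.36431884765625, 18.418333053588867), 50.622928619384766) [[434.0, -381.0], [449.0, -392.0], [549.0, -271.0], [534.0, -259.0]] [ 8.99620779 14.95649969 18.43569446]
handle top ((471.6331787109375, -350.15771484375), (93.9860610961914, 16.51813316345215), 49.55348587036133) [[435.0, -381.0], [447.0, -391.0], [508.0, -320.0], [496.0, -309.0]]
```

View pics/w1.png

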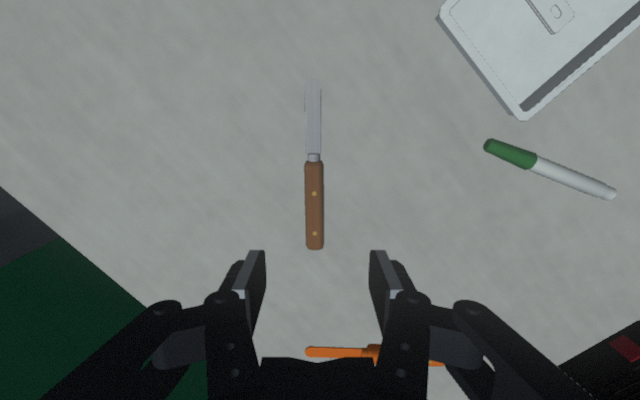

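The wooden spatula lies upright in the frame, handle at rows 160–248, column 314, blade tip at row 82, and the jaws are aligned with it. I'll descend now.

```bash
python3 -c "
from h import *
plan([484.5,-335,10],down(-40.2))"
```

```text
row [0.0073, -0.003, 0.1505, 0.0004, 0.0003, -0.0073] dist 0.151 deg 0.4
```

>>> arm_command(series=[[[0.007,-0.003,0.05,0,0,-0.007],[0.007,-0.003,0.1,0,0,-0.007],[0.007,-0.003,0.13,0,0,-0.007],[0.007,-0.003,0.15,0,0,-0.007],[0.007,-0.003,0.15,0,0,-0.007],[0.007,-0.003,0.15,0,0,-0.007]]])

```text
clock: 3.08
tool_pos: [485.3, -334.6, 11.1]
ee_rot: [2.848, 1.324, 0.001]
contact_force: [-0.3, -0.3, -0.8]
gripper_width: 51.9
gripper_force: 0.0
```

>>> arm_command(series=[[[0,0,0,0,0,0],[0,0,0,0,0,0],[0,0,0,0,0,0],[0,0,0,0,0,0],[0,0,0,0,0,0],[0,0,0,0,0,0]]], jaw=255)

```text
clock: 3.82
tool_pos: [485.4, -334.3, 11.6]
ee_rot: [2.847, 1.324, 0.001]
contact_force: [-1.5, 0.4, 7.4]
gripper_width: 15.5
gripper_force: 98.2
```

```bash
python3 -c "
from h import *
plan([471,53,150],down(-105))"
```

```text
row [0.287, -0.2603, -0.1388, 0.0014, -0.001, 1.1325] dist 0.412 deg 64.9
```

>>> arm_command(series=[[[0,0,-0.06,0,0,0],[0,0,-0.139,0,0,0.1],[0.04,-0.04,-0.139,0,0,0.25],[0.09,-0.08,-0.139,0,0,0.4],[0.13,-0.12,-0.139,0,0,0.55],[0.17,-0.16,-0.139,0,0,0.7],[0.21,-0.195,-0.139,0,0,0.85],[0.25,-0.23,-0.139,0,0,1.0],[0.287,-0.26,-0.139,0,0,1.132],[0.287,-0.26,-0.139,0,0,1.132],[0.287,-0.26,-0.139,0,0,1.132],[0.287,-0.26,-0.139,0,0,1.132]]])

```text
clock: 5.32
tool_pos: [471.0, 51.6, 149.5]
ee_rot: [3.114, -0.412, 0.0]
contact_force: [-0.7, -1.0, -0.2]
gripper_width: 15.3
gripper_force: 98.1
```

```bash
cat > w2.py <<'E'
from h import *
import sys
s=manip.observe(); print(np.round(s["tool_pos"]),np.round(s["ee_rot"],3),np.round(s["joints"],2),s["gripper_width"],s["clock"])
im,d,P,K,Rw,o=snap("wrist"); save(sys.argv[1],im); np.save("P.npy",P)
R0=Ro.from_rotvec(s["ee_rot"]).as_matrix(); print("tool x yaw",np.degrees(np.arctan2(R0[1,0],R0[0,0])))
for q in sys.argv[2:]:
  for r in manip.cut_out("wrist",q)[:2]:
    m=r["region"]; p=P[m]; p=p[~np.isnan(p[:,0])]
    rect=cv2.minAreaRect(p[:,:2].astype(np.float32))
    print(q,round(r["score"],2),r["rect"],np.median(p,0).round(1),np.percentile(p,2,0).round(),np.percentile(p,98,0).round(),rect)
    if q=="spatula":
        b=p[np.argsort((p-np.array(s["tool_pos"]))@R0[:,0])[-15:]]; print("tip",b.mean(0), "in tool",(b.mean(0)-s["tool_pos"])@R0)
E
python3 w2.py pics/w2.png spatula case lid_notch
```

```text
[471.  52. 150.] [ 3.114 -0.412  0.   ] [-0.36  0.41  0.22  2.08 -0.14  0.67 -1.89] 15.298429860373574 5.325
tool x yaw -15.058515228965813
spatula 0.94 [299.5, 72.4, 35.7, 290.5] [496.3  44.  149.2] [427.  25. 147.] [555.  67. 156.] ((490.4974365234375, 49.997859954833984), (25.411544799804688, 141.97396850585938), 74.77218627929688)
tip [557.75178551  27.55543774 147.7711782 ] in tool [89.99285417  0.71430704  1.75939788]
case 0.8 [204.0, 0.2, 220.4, 60.0] [590.7  21.4  71.6] [568. -38.  10.] [615.  81.  73.] ((595.1102294921875, 22.510093688964844), (175.13623046875, 35.69491195678711), 69.69449615478516)
lid_notch 0.96 [205.8, 0.7, 213.2, 51.5] [591.5  21.5  71.8] [569. -38.  48.] [615.  81.  73.] ((599.4922485351562, 20.668899536132812), (173.72470092773438, 41.41380310058594), 74.6998062133789)
```

View pics/w2.png

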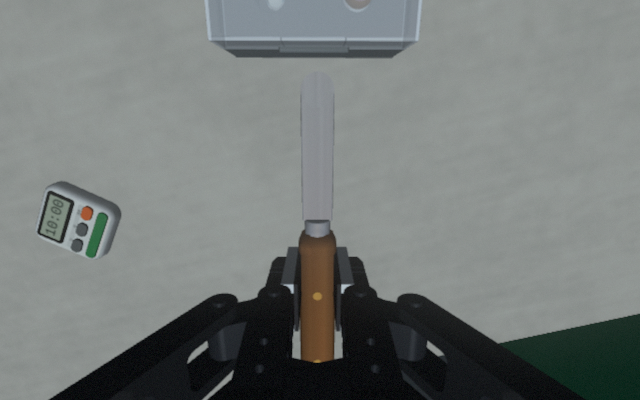

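The blade (columns 303–331, tip at row 72) points at the case front. The case's side edges are at columns 208 and 420, with the notch near (313,45), so it is centred. I'll check the blade's pitch and the lid's front line.

```bash
python3 - <<'E'
from h import *
P=np.load("P.npy"); s=manip.observe()
R=Ro.from_rotvec(s["ee_rot"]).as_matrix()
Q=(P-np.array(s["tool_pos"]))@R
b=Q[80:215:15,308:326]; print(np.nanmedian(b,1).round(1).tolist())
for r in (25,32,36,38,40,42,45,48,50,52,54,56,58): print(r,[ (P[r,c]-np.array(s["tool_pos"])).__matmul__(R).round(1).tolist()+[P[r,c,2].round(1)] for c in (240,300,317,385)])
E
```

```text
[[87.2, 0.9, 1.5], [81.4, 0.9, 1.3], [75.4, 0.9, 1.2], [69.3, 0.9, 1.3], [63.0, 0.9, 1.6], [56.5, 1.1, 1.6], [50.0, 0.9, 1.0], [43.1, 0.8, 1.4], [35.9, 0.8, 1.5]]
25 [[123.7, -45.4, 76.8, np.float64(72.5)], [123.8, -9.1, 77.8, np.float64(71.6)], [123.7, 1.2, 77.3, np.float64(72.0)], [123.6, 42.4, 77.3, np.float64(72.1)]]
32 [[120.1, -45.9, 77.8, np.float64(71.6)], [119.8, -9.2, 76.8, np.float64(72.6)], [119.8, 1.2, 76.7, np.float64(72.7)], [119.5, 42.3, 75.5, np.float64(73.9)]]
36 [[117.7, -45.8, 76.9, np.float64(72.5)], [117.8, -9.2, 77.6, np.float64(71.8)], [117.7, 1.2, 77.4, np.float64(72.0)], [117.5, 42.6, 76.7, np.float64(72.7)]]
38 [[116.7, -46.0, 77.1, np.float64(72.2)], [116.6, -9.2, 77.2, np.float64(72.1)], [116.5, 1.2, 76.6, np.float64(72.7)], [116.6, 42.9, 77.8, np.float64(71.6)]]
40 [[115.5, -45.9, 76.6, np.float64(72.8)], [115.8, -9.3, 78.7, np.float64(70.7)], [115.7, 1.2, 78.2, np.float64(71.2)], [115.3, 42.7, 76.4, np.float64(72.9)]]
42 [[115.3, -47.3, 82.1, np.float64(67.3)], [115.0, -9.5, 80.8, np.float64(68.6)], [115.5, 1.2, 83.3, np.float64(66.0)], [115.0, 43.7, 81
[... 464 characters left out ...]
.7)], [114.9, 49.8, 110.4, np.float64(39.0)]]
52 [[115.2, -56.1, 119.4, np.float64(30.0)], [112.0, -10.4, 98.3, np.float64(51.0)], [111.9, 1.1, 98.3, np.float64(51.1)], [115.0, 51.7, 119.2, np.float64(30.1)]]
54 [[115.3, -58.6, 129.8, np.float64(19.6)], [115.2, -12.0, 129.8, np.float64(19.6)], [115.2, 1.1, 130.1, np.float64(19.3)], [114.9, 53.5, 128.2, np.float64(21.2)]]
56 [[115.3, -61.0, 140.0, np.float64(9.4)], [115.2, -12.6, 139.9, np.float64(9.5)], [114.9, 1.1, 138.0, np.float64(11.4)], [114.9, 55.7, 138.4, np.float64(11.0)]]
58 [[115.2, -63.4, 150.0, np.float64(-0.6)], [115.0, -13.1, 149.1, np.float64(0.2)], [115.0, 1.1, 150.0, np.float64(-0.6)], [115.1, 58.2, 150.8, np.float64(-1.4)]]
```

>>> arm_command(series=[[[0,-0.001,0.05,0,0,0],[0,-0.001,0.09,0,0,0],[0,-0.001,0.1035,0,0,0],[0,-0.001,0.1035,0,0,0],[0,-0.001,0.1035,0,0,0],[0.01,-0.001,0.1035,0,0,0],[0.017,-0.001,0.1035,0,0,0],[0.024,-0.001,0.1035,0,0,0],[0.031,-0.001,0.1035,0,0,0],[0.038,-0.001,0.1035,0,0,0],[0.038,-0.001,0.1035,0,0,0]]])

```text
clock: 6.9
tool_pos: [508.5, 44.0, 45.7]
ee_rot: [3.115, -0.41, 0.001]
contact_force: [-0.1, -0.4, -0.7]
gripper_width: 15.2
gripper_force: 98.1
```

```bash
python3 w2.py pics/w3.png spatula lid_notch
```

```text
[509.  44.  46.] [ 3.115e+00 -4.100e-01  1.000e-03] [-0.28  0.61  0.15  2.08 -0.19  0.46 -1.82] 15.184648170367932 6.9
tool x yaw -14.984475094302324
spatula 0.83 [298.2, 114.1, 36.2, 249.7] [524.8  39.1  48.9] [463.  22.  43.] [577.  60.  53.] ((498.1263122558594, 48.092376708984375), (25.14232063293457, 169.2100067138672), 75.94086456298828)
tip [578.63825598  21.60641539  49.73618884] in tool [73.51004348  3.49340352 -4.00689835]
lid_notch 0.64 [107.1, 0.3, 420.8, 115.6] [597.8  19.4  71.8] [572. -41.  51.] [623.  79.  73.] ((603.7073364257812, 18.152381896972656), (216.6714324951172, 50.742767333984375), 74.29037475585938)
```

View pics/w3.png

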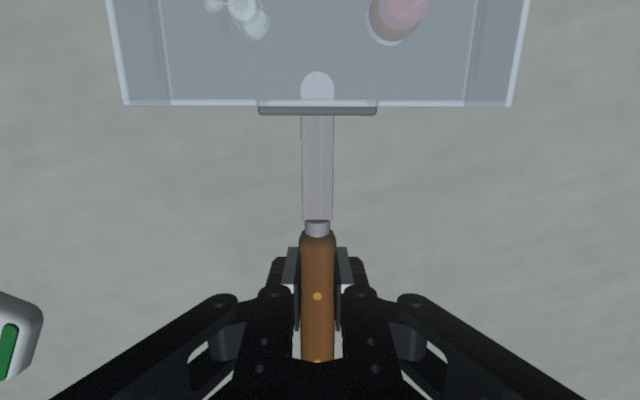

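The blade is in the notch. Its tip shows through the lid at (317,72), behind the lip at row 108. The brown bottle, with a reddish cap, is in the right-hand (−y) narrow well near (395,20), and the vial is at (245,10). Now I'll lever the lid.

>>> arm_command(series=[[[0,0,-0.006,0,0,0],[0.001,0,-0.012,0,0,0],[0.003,0,-0.02,0,0,0],[0.005,0,-0.028,0,0,0],[0.008,0,-0.036,0,0,0],[0.0115,0,-0.045,0,0,0],[0.017,0,-0.054,0,0,0],[0.023,0,-0.063,0,0,0],[0.03,0,-0.071,0,0,0],[0.038,0,-0.079,0,0,0],[0.047,0,-0.086,0,0,0],[0.057,0,-0.092,0,0,0],[0.067,0,-0.097,0,0,0],[0.077,0,-0.1,0,0,0],[0.077,0,-0.1,0,0,0]]])

```text
clock: 8.93
tool_pos: [583.4, 23.9, 145.9]
ee_rot: [3.115, -0.41, 0.002]
contact_force: [0.6, -1.4, -3.2]
gripper_width: 15.4
gripper_force: 98.0
```

```bash
python3 w2.py pics/w4.png spatula lid_notch
```

```text
[583.  24. 146.] [ 3.115e+00 -4.100e-01  2.000e-03] [-0.25  0.55  0.2   1.81 -0.15  0.8  -1.81] 15.384622901030754 8.925
tool x yaw -14.996559379676297
lid_notch 0.76 [141.9, 5.8, 352.1, 111.4] [674.   -2.2 148.9] [644. -62.  71.] [715.  59. 154.] ((679.890625, -20.345619201660156), (236.862548828125, 73.80886840820312), 71.21115112304688)
```

View pics/w4.png

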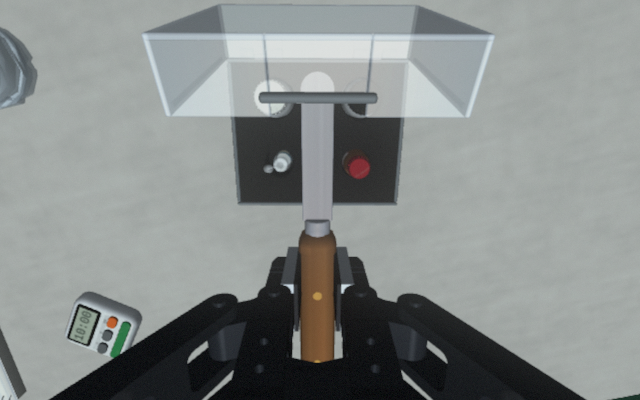

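The lid is about 1.2 rad open, with its lip at row 98. The brown bottle's red cap is at (357,166). I'll push on with the tip while lowering.

>>> arm_command(series=[[[0.005,0,0.003,0,0,0],[0.012,0,0.007,0,0,0],[0.02,0,0.012,0,0,0],[0.028,0,0.016,0,0,0],[0.036,0,0.02,0,0,0],[0.044,0,0.023,0,0,0],[0.052,0,0.024,0,0,0],[0.059,0,0.024,0,0,0],[0.064,0,0.024,0,0,0],[0.064,0,0.024,0,0,0],[0.064,0,0.024,0,0,0]]])

```text
clock: 10.45
tool_pos: [644.4, 7.8, 122.0]
ee_rot: [-3.115, 0.409, -0.001]
contact_force: [-0.4, -0.4, -0.4]
gripper_width: 15.3
gripper_force: 105.3
```

```bash
python3 w2.py pics/w5.png lid_notch brown_bottle; python3 - <<'E'
from h import *
im,d,P,K,Rw,o=snap("side")
c=np.array([np.cos(np.radians(-15)),np.sin(np.radians(-15))])
for r in manip.cut_out("side","lid_notch")[:1]:
    p=P[r["region"]]; p=p[~np.isnan(p[:,0])]; x=(p[:,:2]-[635,9])@c
    for z in range(50,160,10):
        k=abs(p[:,2]-z)<5
        if k.sum(): print(z,k.sum(),np.percentile(x[k],[5,50,95]).round())
E
```

```text
[644.   8. 122.] [-3.115e+00  4.090e-01 -1.000e-03] [-0.2   0.65  0.19  1.67 -0.16  0.84 -1.77] 15.271748531301691 10.45
tool x yaw -14.965654618648895
lid_notch 0.65 [125.0, 40.2, 385.7, 117.8] [722.6 -15.8 144.4] [684. -75.  39.] [749.  50. 150.] ((724.0587158203125, -15.525711059570312), (305.6205749511719, 81.65481567382812), 74.87967681884766)
brown_bottle 0.83 [345.6, 234.0, 25.3, 34.9] [615.4 -16.5  50.2] [603. -23.  36.] [619.  -7.  62.] ((620.19580078125, -12.96113395690918), (62.55037307739258, 16.352249145507812), 14.474129676818848)
50 48 [59. 70. 86.]
60 49 [61. 73. 88.]
70 40 [64. 75. 91.]
80 49 [66. 78. 93.]
90 34 [66. 81. 95.]
100 39 [68. 80. 97.]
110 46 [70. 80. 99.]
120 51 [ 73.  83. 100.]
130 40 [ 73.  85. 101.]
140 69 [ 76. 101. 107.]
150 137 [ 78.  89. 101.]
```

The lid is at about 1.76 rad and clear past upright. Next, back out and lay the spatula down.

```bash
python3 -c "
from h import *
plan([470,-150,12.5],down(-105))
P=np.load('P.npy');print(P[228:262:4,357].round(1).tolist())"
```

```text
row [-0.1276, 0.1975, 0.1094, -0.0002, -0.0003, 0.0007] dist 0.259 deg 0.0
[[626.1, -19.0, 39.3], [622.7, -18.2, 38.8], [619.4, -17.5, 38.6], [618.6, -16.7, 43.9], [617.3, -15.9, 47.6], [616.3, -15.1, 52.0], [616.0, -14.4, 57.5], [614.6, -13.7, 60.5], [646.2, -13.0, 123.8]]
```

>>> arm_command(series=[[[-0.05,0,0,0,0,0],[-0.1,0,0,0,0,0],[-0.128,0.04,0,0,0,0],[-0.128,0.09,0,0,0,0],[-0.128,0.14,0,0,0,0],[-0.128,0.19,0.04,0,0,0],[-0.128,0.1975,0.09,0,0,0],[-0.128,0.1975,0.105,0,0,0],[-0.128,0.1975,0.1095,0,0,0],[-0.128,0.1975,0.1095,0,0,0],[-0.128,0.1975,0.1095,0,0,0]]])

```text
clock: 12.08
tool_pos: [470.6, -149.5, 13.5]
ee_rot: [3.115, -0.407, 0.003]
contact_force: [-0.2, -0.2, -1.1]
gripper_width: 15.1
gripper_force: 105.3
```

>>> arm_command(series=[[[0,0,0,0,0,0],[0,0,0,0,0,0],[0,0,0,0,0,0],[0,0,0,0,0,0]]], jaw=110)

```text
clock: 12.58
tool_pos: [469.5, -150.0, 12.3]
ee_rot: [-3.115, 0.409, 0.0]
contact_force: [0.9, -0.7, -0.5]
gripper_width: 48.3
gripper_force: 0.0
```

>>> arm_command(series=[[[0,0,-0.03,0,0,0],[0,0,-0.08,0,0,0],[0,0,-0.13,0,0,0],[0,0,-0.14,0,0,0]]])

```text
clock: 13.08
tool_pos: [470.9, -150.5, 155.2]
ee_rot: [3.114, -0.409, 0.008]
contact_force: [-0.4, 1.2, 0.0]
gripper_width: 48.6
gripper_force: 0.0
```

```bash
cat > s.py <<'E'
from h import *
c=np.array([np.cos(np.radians(-15)),np.sin(np.radians(-15))])
for cam in("side","scene"):
    im,d,P,K,Rw,o=snap(cam); save(f"pics/{cam}1.png",im)
    for q in("spatula","brown_bottle","lid_notch"):
      for r in manip.cut_out(cam,q)[:3]:
        p=P[r["region"]]; p=p[~np.isnan(p[:,0])]; print(cam,q,round(r["score"],2),r["rect"],np.median(p,0).round(),np.percentile(p,3,0).round(),np.percentile(p,97,0).round())
E
python3 s.py; python3 -c "
import cv2
a=cv2.imread('pics/side1.png');cv2.imwrite('pics/c3.png',cv2.resize(a[120:340,220:480],(800,677))[:600])"
```

```text
side spatula 0.87 [279.1, 222.4, 51.1, 7.7] [ 466. -153.   13.] [ 408. -172.    3.] [ 549. -135.   21.]
side spatula 0.84 [266.5, 318.1, 65.4, 37.1] [ 421. -551.   15.] [ 356. -589.    5.] [ 463. -485.   21.]
side spatula 0.62 [275.1, 160.4, 13.4, 10.7] [480. 264.  17.] [ 444. -211.    1.] [494. 325. 238.]
side brown_bottle 0.5 [336.9, 182.6, 3.9, 9.3] [608. -20.  53.] [601. -25.  42.] [615.   6.  63.]
side lid_notch 0.93 [361.0, 147.5, 20.0, 51.4] [708. -68. 106.] [682. -79.  43.] [739.  56. 150.]
side lid_notch 0.22 [322.9, 145.1, 59.8, 62.8] [668. -43.  42.] [577. -77.   3.] [736.  71. 148.]
scene spatula 0.58 [318.8, 211.7, 28.7, 22.6] [ 445. -139.   15.] [ 404. -168.    6.] [ 539. -126.   20.]
scene spatula 0.41 [393.3, 178.2, 13.3, 15.5] [ 408. -536.   12.] [ 351. -581.    0.] [ 459. -482.   21.]
scene lid_notch 0.66 [234.2, 175.2, 44.3, 40.9] [721. -16.  88.] [686. -74.  39.] [743.  53. 148.]
```

View pics/c3.png

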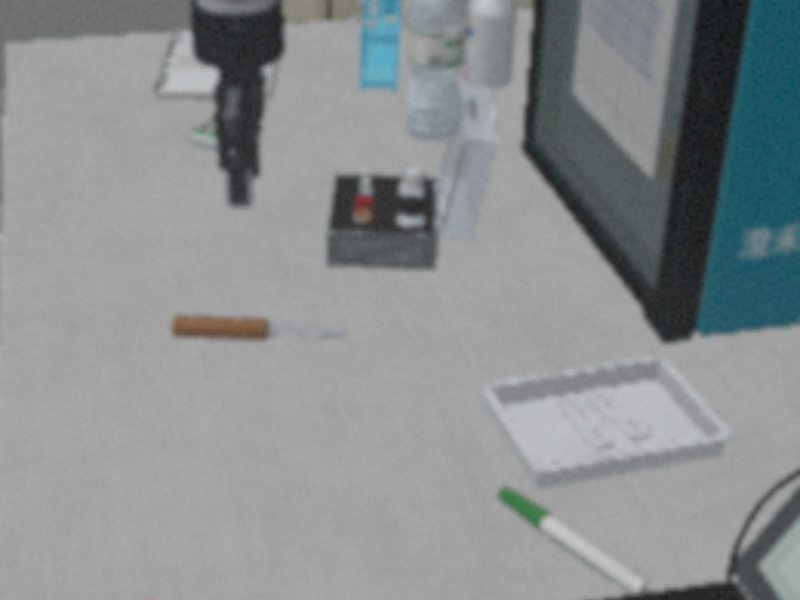

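The spatula lies flat on the bench at crop (255,328). The lid stands open past upright at (470,165), and the brown bottle's red cap is at (363,200). Now I'll go above the bottle and look once.

```bash
python3 -c "
from h import *
plan([608,-15,150],down(-105))"
```

```text
row [0.0995, -0.1662, 0.0009, 0.0002, 0.0023, 0.0005] dist 0.194 deg 0.1
```

>>> arm_command(series=[[[0.03,-0.05,0,0,0,0],[0.06,-0.1,0,0,0,0],[0.09,-0.15,0,0,0,0],[0.0995,-0.166,0.001,0,0.002,0],[0.0995,-0.166,0.001,0,0.002,0],[0.0995,-0.166,0.001,0,0.002,0]]])

```text
clock: 14.22
tool_pos: [607.2, -17.3, 150.9]
ee_rot: [3.113, -0.412, 0.001]
contact_force: [0.3, 0.1, -0.4]
gripper_width: 48.8
gripper_force: 0.0
```

```bash
python3 w2.py pics/w6.png brown_bottle; python3 - <<'E'
from h import *
P=np.load("P.npy"); im=cv2.imread("pics/w6.png").astype(int)
m=(im[:,:,2]>100)&(im[:,:,2]-im[:,:,1]>60); m&=(np.abs(P[:,:,2]-61)<3)
p=P[m]; print(m.sum(),np.argwhere(m).mean(0),p.mean(0),cv2.minEnclosingCircle(p[:,:2].astype(np.float32)))
print(manip.observe()["tool_pos"])
E
```

```text
[607. -17. 151.] [ 3.113e+00 -4.120e-01  1.000e-03] [-0.18  0.57  0.2   1.74 -0.14  0.84 -1.75] 48.78709206424282 14.225
tool x yaw -15.092690146628456
brown_bottle 0.68 [301.7, 187.6, 27.7, 29.6] [612.5 -15.1  59.9] [603. -23.  37.] [619.  -6.  62.] ((610.2635498046875, -14.173932075500488), (20.480117797851562, 17.241914749145508), 73.53593444824219)
267 [210.31460674 312.21348315] [608.84180384 -14.63072569  61.18467864] ((608.7105712890625, -14.778291702270508), 7.472896575927734)
[607.52748778 -17.24757447 151.41770832]
```

View pics/w6.png

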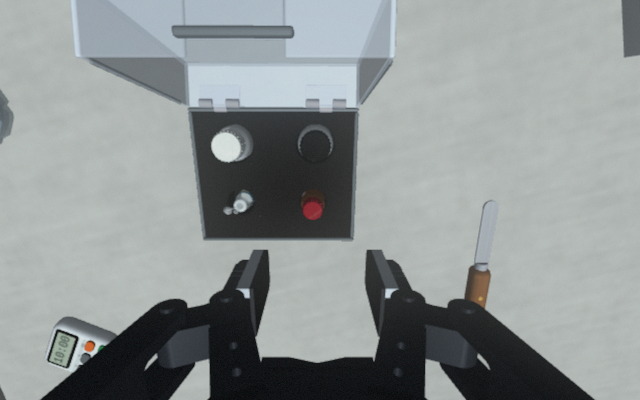

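The red cap is at (313,208), i.e. world (608.8, −14.7), top at z 61. The neighbours are clear of the half-open jaws. I'll descend and grip.

```bash
python3 -c "
from h import *
plan([608.8,-14.7,50],down(-105))"
```

```text
row [0.0004, -0.0029, 0.1014, 0.0008, -0.0016, -0.002] dist 0.101 deg 0.2
```

>>> arm_command(series=[[[0.0005,-0.003,0.03,0,0,0],[0.0005,-0.003,0.06,0,0,0],[0.0005,-0.003,0.085,0,0,0],[0.0005,-0.003,0.101,0,0,0],[0.0005,-0.003,0.101,0,0,0],[0.0005,-0.003,0.101,0,0,0]]])

```text
clock: 15.08
tool_pos: [610.5, -13.0, 51.2]
ee_rot: [3.115, -0.41, 0.005]
contact_force: [0.6, 1.0, -0.6]
gripper_width: 48.8
gripper_force: 0.0
```

>>> arm_command(series=[[[0,0,0,0,0,0],[0,0,0,0,0,0],[0,0,0,0,0,0],[0,0,0,0,0,0],[0,0,0,0,0,0],[0,0,0,0,0,0]]], jaw=255, squeeze=60)

```text
clock: 15.82
tool_pos: [610.5, -12.9, 51.3]
ee_rot: [3.114, -0.41, 0.005]
contact_force: [-0.3, -1.0, 4.3]
gripper_width: 16.6
gripper_force: 58.4
```

>>> arm_command(series=[[[0,0,-0.01,0,0,0],[0,0,-0.025,0,0,0],[0,0,-0.04,0,0,0],[0,0,-0.06,0,0,0],[0,0,-0.08,0,0,0],[0,0,-0.11,0,0,0],[0,0,-0.15,0,0,0],[0,0,-0.19,0,0,0],[0,0,-0.2,0,0,0]]])

```text
clock: 16.95
tool_pos: [610.7, -12.6, 254.1]
ee_rot: [-3.114, 0.409, -0.011]
contact_force: [0.4, -0.4, -1.4]
gripper_width: 16.6
gripper_force: 58.5
```

```bash
python3 s.py|grep brown; python3 -c "
from h import *
s=manip.observe();print(s['joints'],s['gripper_width'],s['tool_pos'])"
```

```text
scene brown_bottle 0.57 [273.4, 163.0, 3.9, 12.1] [600.  -8. 238.] [595. -18. 219.] [608.  -1. 259.]
[-0.20198804  0.47728684  0.22745527  1.61196999 -0.11788503  1.06585475
 -1.77401557] 16.58294757656758 [609.13619637 -12.45904569 249.19365636]
```

>>> arm_command(series=[[[0,0,-0.03,0,0.15,0],[0,0,-0.06,0,0.3,0],[0.02,0,-0.09,0,0.45,0],[0.04,0,-0.12,0,0.6,0],[0.05,0,-0.15,0,0.75,0],[0.05,0,-0.15,0,0.9,0],[0.05,0,-0.15,0,0.9,0]]])

```text
clock: 18.23
tool_pos: [659.5, -28.1, 402.2]
ee_rot: [2.713, -0.363, 1.284]
contact_force: [1.3, -1.1, -0.7]
gripper_width: 16.8
gripper_force: 58.6
```

```bash
cat > j.py <<'E'
from h import *
s=manip.observe();print(s['clock'],np.round(s['joints'],2),s['gripper_width'],s['tool_pos'],Ro.from_rotvec(s["ee_rot"]).as_matrix().round(2).tolist())
E
python3 j.py
```

```text
18.225 [-1.03  0.2   0.98  2.07  0.87  0.2  -2.77] 16.84083061413005 [659.48128723 -28.11928811 402.21524005] [[0.61, -0.26, 0.75], [-0.16, -0.96, -0.21], [0.77, 0.0, -0.63]]
```

Tilting forward runs into joints 6 and 7. I'll go back to pointing down and tilt sideways instead.

```bash
python3 -c "
from h import *
plan([590,-12,330],down(-105))"
```

```text
row [-0.101, 0.0025, -0.0094, 0.0071, -0.8846, -0.0037] dist 0.102 deg 50.7
```

>>> arm_command(series=[[[-0.02,0,-0.002,0,-0.15,0],[-0.04,0,-0.004,0,-0.3,0],[-0.06,0,-0.006,0,-0.45,0],[-0.08,0,-0.009,0,-0.6,0],[-0.101,0.002,-0.009,0.003,-0.75,0],[-0.101,0.002,-0.009,0.007,-0.884,0],[-0.101,0.002,-0.009,0.007,-0.884,0],[-0.101,0.002,-0.009,0.007,-0.884,0]]])

```text
clock: 19.23
tool_pos: [590.7, -11.5, 329.5]
ee_rot: [-3.114, 0.416, -0.002]
contact_force: [-0.3, -1.0, 0.1]
gripper_width: 16.8
gripper_force: 58.6
```

```bash
python3 j.py
```

```text
19.225 [-0.26  0.4   0.3   1.53 -0.12  1.23 -1.77] 16.846144028407736 [590.7313487  -11.47680544 329.52400796] [[0.96, -0.26, 0.0], [-0.26, -0.96, 0.0], [0.0, -0.0, -1.0]]
```

>>> arm_command(series=[[[0,0,0,0.15,0,0],[0,0,0,0.3,0,0],[0,0,0,0.3,0,0]]])

```text
clock: 19.6
tool_pos: [589.5, -14.7, 330.5]
ee_rot: [-2.818, 0.384, -0.06]
contact_force: [0.1, 0.3, -1.7]
gripper_width: 16.8
gripper_force: 58.7
```

```bash
python3 j.py
```

```text
19.6 [-0.03  0.37  0.22  1.6  -0.41  1.18 -1.51] 16.84832542274612 [589.49502892 -14.67311481 330.47424158] [[0.96, -0.26, 0.08], [-0.27, -0.92, 0.28], [0.0, -0.3, -0.96]]
```

>>> arm_command(series=[[[0,0,0,0,0,-0.15],[0,0,0,0,0,-0.3],[0,0,0,0,0,-0.45],[0,0,0,0,0,-0.6],[0,0,0,0,0,-0.6]]])

```text
clock: 20.23
tool_pos: [590.6, -9.9, 330.6]
ee_rot: [-2.824, -0.479, -0.182]
contact_force: [0.4, 0.1, -1.2]
gripper_width: 16.8
gripper_force: 58.8
```

>>> arm_command(series=[[[0,0,0,-0.124,-0.085,0],[0,0,0,-0.248,-0.17,0],[0,0,0,-0.371,-0.254,0],[0,0,0,-0.495,-0.339,0],[0,0,0,-0.619,-0.424,0],[0,0,0,-0.743,-0.509,0],[0,0,0,-0.743,-0.509,0]]])

```text
clock: 21.1
tool_pos: [591.1, -6.9, 328.0]
ee_rot: [2.539, 0.436, -0.335]
contact_force: [-0.2, 0.4, -1.1]
gripper_width: 16.8
gripper_force: 58.7
```

```bash
python3 j.py
```

```text
21.1 [-0.51  0.56  0.28  1.42  0.37  1.5  -1.57] 16.807075910133968 [591.11767845  -6.89950547 328.0415589 ] [[0.92, 0.37, -0.15], [0.24, -0.8, -0.55], [-0.32, 0.47, -0.83]]
```

>>> arm_command(series=[[[0,0,0,-0.124,-0.085,0],[0,0,0,-0.248,-0.17,0],[0,0,0,-0.371,-0.254,0],[0,0,0,-0.495,-0.339,0],[0,0,0,-0.619,-0.424,0],[0,0,0,-0.7,-0.48,0],[0,0,0,-0.7,-0.48,0],[0,0,0,-0.7,-0.48,0],[0,0,0,-0.7,-0.48,0],[0,0,0,-0.7,-0.48,0]]])

```text
clock: 22.35
tool_pos: [590.9, -11.9, 331.0]
ee_rot: [1.714, 0.288, -0.644]
contact_force: [0.2, 1.2, 0.0]
gripper_width: 16.9
gripper_force: 58.8
```

```bash
python3 j.py
```

```text
22.35 [-0.72  0.95  0.43  1.4   0.74  1.82 -1.72] 16.874052384438237 [590.93053063 -11.85347602 331.00163548] [[0.81, 0.52, -0.26], [-0.15, -0.25, -0.96], [-0.56, 0.82, -0.12]]
```

```bash
python3 s.py; python3 -c "
import cv2
a=cv2.imread('pics/side1.png');cv2.imwrite('pics/c4.png',cv2.resize(a[60:260,230:480],(750,600),interpolation=cv2.INTER_CUBIC))"
```

```text
side spatula 0.97 [266.8, 317.5, 63.1, 37.8] [ 421. -551.   15.] [ 355. -589.    2.] [ 463. -485.   21.]
side brown_bottle 0.64 [331.3, 96.0, 5.3, 10.6] [585. -42. 336.] [575. -47. 274.] [636. 148. 342.]
side lid_notch 0.96 [362.1, 150.9, 16.7, 47.7] [707. -69. 104.] [680. -79.  43.] [738.  55. 150.]
scene spatula 0.64 [319.5, 212.8, 27.3, 18.6] [ 448. -139.   15.] [ 403. -167.    5.] [ 533. -125.   21.]
scene lid_notch 0.92 [234.7, 174.8, 43.7, 40.3] [721. -18.  87.] [684. -74.  39.] [744.  52. 148.]
```

View pics/c4.png

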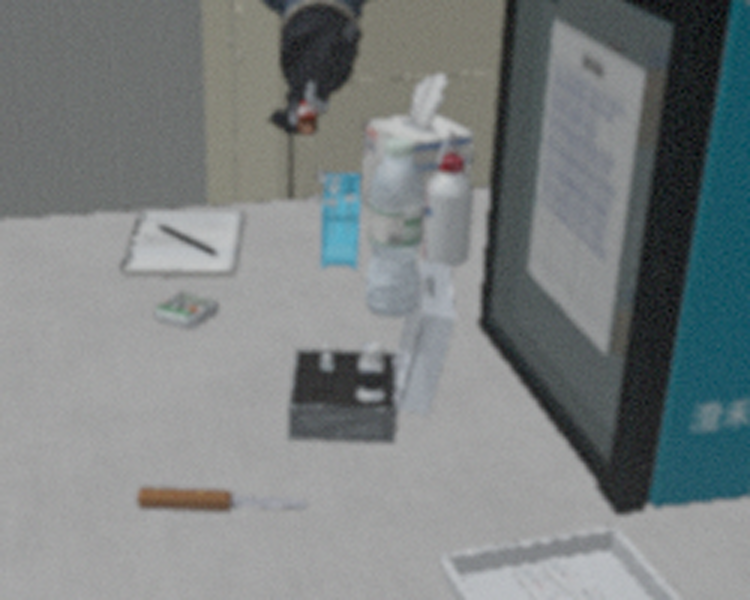

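The bottle is held on its side between the fingers at crop (303,115). The lid is open, the spatula is on the bench, and the other items are in place, so I'm handing in.

```bash
python3 -c "
from rig import manip
print(manip.close_job())"
```

```text
the job is handed in; nothing more can be done
None
```

I handed the job in with the lid levered open to about 1.76 rad, the spatula back flat on the bench, and the brown bottle held about 83° from upright at about 330 mm; the hand-in call returned no verdict, so I don't know how it was judged.

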